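# Snap the peg case into the organiser's tilted bin

### The arm

A 7-joint arm with a two-finger parallel gripper is mounted at the origin on the work surface. World frame = base frame: x ahead of the robot, y to its left, z up, the work surface at z = 0. Lengths are in m, angles in rad, forces in N, time in s.
With the tool pointing down it reaches from about 0.4 to 0.85 m from the base axis. Payload 4.5 kg.
Tool frame: the origin (TCP) lies at the very end of the fingers, on their centre line; the grasp point (between the pads) lies 19 mm behind it (r.grip_point_offset is the distance from the TCP to the grasp point, in m); z points along the fingers, y is the line along which they close (so a half turn about z gives the same grasp; the last joint's range is limited). The gripper opens to 88 mm and grips with 3 to 60 N. Pads are 18 mm wide; open, the fingers measure 123 mm over their backs; the gripper's body (75 mm by 187 mm) begins 45 mm behind the grasp point.
Start: joints at [-1.251, 0.689, -0.195, 1.565, 0.157, 0.902, -0.215], TCP at [0.176, 0.6, 0.239] pointing down, gripper open.
Joint ranges: [-3.01, 3.01], [-0.46, 2.08], [-1.47, 1.51], [0.13, 2.56], [-1, 4.14], [0.04, 2.09], [-2.66, 2.66]. Speed limits (rad/s): [2.57, 2.57, 3.14, 3.14, 3.14, 3.14, 3.14].

### API

Orientations are given as a unit quaternion [x, y, z, w].
In Python, from plant import r gives the robot as it stands.
- The arm moves only by the tool carry_out, never from a script. Its argument "rows" is a list of rows, each a list of 3 entries, a list of its own where there are three numbers: the shift along the tool's x, y, z in cm, then the turn, a rotation vector about the tool's x, y, z in degrees, then the closure, from 0 (fully open) to 1 (shut). A call has 1 to 12 rows; each row is the pose to reach, as a shift and turn from the pose commanded when the call began, along the tool's axes at that moment; what a row does not reach only later rows make up. A row lasts 1/10 s, in which the tool goes at most 50 mm and 8.59 degrees, less where a joint would pass 70% of its speed; a pose out of reach is approached as far as the arm can. A call with a gripper value outside its range is refused whole. The fingers move at their own pace and stop on an object; "newtons" is the grip in N (left out, the last holds). Time passes only in rows, so rows that repeat a pose let the fingers close. It gives the time, the measured TCP pose, the force, the opening and the grip force at its end, in the units of the state.
- r.get_state(): the state, without advancing time (a new reading comes with each control period).
- r.snapshot(name): name is "side" or "top" or "wrist"; returns a dict with "image" (420x560x3 uint8, red, green, blue), "fx", "fy", "cx", "cy" (pixels), "pose" (4x4, takes a point from camera to world coordinates). Camera axes: x right, y up, looking along -z (the intrinsics and any distortion apply to the point x, -y, -z); pixel columns grow to the right and rows downward; lengths in m; the calibration is good to about 2 mm. A picture is of the moment at which its call begins. There is no depth.
- r.finish_job(): hands the job in; it is judged then, once.
The state is a dict: "clock": time; "q": joint angles; "qd": joint speeds; "joint_torque": joint torques, N m; "tool_pos": TCP position; "eef_rot": TCP orientation; "contact_force": force on the tool from outside, world axes, zero at the start; "moment": the same for the moment, N m; "opening": opening from 0.0 (shut) to 1.0 (fully open); "finger_force": force on a finger pad.
Only numpy, scipy, OpenCV 4.12 (cv2) and the standard library are available. Lean on these libraries where they do the work, as an engineer would, in place of code of your own. Each camera call takes 0.05 s, during which the arm holds its last target. There are 200 camera calls.

### The job

Put the orange peg case away: take it from the table and press it down, white lid outwards, between the two steel spring clips of the blue bin that is tipped open at the front of the game organiser, until both clips snap shut over its black ends and it lies fully home on the bin's floor. Then let go, and leave the glass, the tea strainer rest and the peg board where they stand.

Things in the scene. Friction and masses are not known exactly. Their poses are not given: they have to be found in the camera images.
- case_center (a point): Centre of the peg case, a loose rigid box upright on the table, orange with a white lid on top, about 0.12 kg: 26 mm wide (x), 90 mm long (y), 40 mm high (z); the point is 20 mm above its underside. The same when turned half a turn about z. Grip it across its 26 mm width at mid-length, fingertips about 9 mm above its underside, with some 35 N so that it does not slip.
- case_nose (a point): Tip of the black wedge nose, 18 mm wide, on the case's +y end; its twin is on the -y end. The tip is 54 mm from mid-length, 16 mm above the underside. The lower slope (lead-in chamfer) runs from y = 45 mm at the underside to the tip; the upper slope, held by the clip, runs from the tip back to y = 47 mm, 28 mm up. Axes as case_center.
- seat (a point): Middle of the blue bin's inner floor (110 x 148 mm), 65 mm above the table. The bin is tipped 0.6 rad (34 deg) towards the robot: z points square out of the floor, up and towards the robot; x up the slope; y level, from right clip to left. The case goes in along -z and belongs with its underside on the floor (centre 20 mm out along z), its z along this z, its length along this y, either way round.
- organiser: White game organiser, fixed, place and yaw vary; origin on the table under the seat. The blue bin at its front has four white lips on its floor (|y| 25 to 43 mm, 12 mm high, leaning out) giving the case 2 mm play in x; end walls at |y| = 74 mm stand 32 mm above the floor, rims at x = +-53 mm 6 mm. The box behind it is 88 mm high. Nothing is above the bin.
- clip_left (a joint): Steel spring clip at the seat's +y end: travel outwards, m, 0 to 0.009. Its round nose (radius 3 mm, 24 mm above the floor) is 49 mm from the seat's middle at 0, with a slanted lead-in above. Spring: 2 N at 0, 4 N at 0.005. The case pushes it to 0.005, then it snaps back below 0.002 over the upper slope and holds the case. Pressing the case in takes 5 to 10 N in all.
- clip_right (a joint): The same clip, mirrored, at the -y end of the seat; it is pushed outwards along the seat's -y.
- glass: Empty glass cup, loose, 70 mm wide at the rim, 90 mm high; origin at the centre of its underside. To be left alone.
- strainer_rest: Steel tea strainer rest with its strainer, loose: a bowl 72 mm wide and 30 mm high whose strainer handle reaches out 100 mm along its x; origin at the centre of its underside. To be left alone.
- peg_board: Beechwood peg board with colourful pegs, loose: 120 mm along x, 70 mm along y, pegs up to 40 mm above the table; origin at the centre of its underside. To be left alone.
Not all that is in view belongs to the job. Several things look just like the part that bears case_center: the one meant starts farthest to the robot's left.

How it is judged:
By the outcome, as a careful person would: the job done as asked, in the order asked, and still so for the second after the job is handed in, with the robot touching nothing.
It also fails if it takes over 42 s, if anything falls off the work surface, if the arm or the gripper's body presses on something with over 40 N, if the wrist force passes 120 N, or if a joint passes its speed limit or range.

## Working session

There is one attempt and no reset: what is moved stays moved. The work goes in short steps, Python scripts to look and compute and a tool call to move; the robot and the scene stay as the last step left them, time stands still between calls to the robot, and variables do not carry over. Pictures are saved under pics/ and viewed, at most 10 in all, crops included, and the job is handed in when it is done.

Besides the shell and the picture viewer there is one more tool, called after "Emit:" in YAML: its name, and indented under it one key for each argument. carry_out: Moves the arm, as the interface text tells. Its arguments: {"type":"object","properties":{"rows":{"type":"array"},"newtons":{"type":"number"}},"required":["rows"]}

```bash
mkdir -p pics; ls
cat > h.py <<'E'
import numpy as np, cv2
from plant import r
from scipy.spatial.transform import Rotation as R
def snap(n,f=None):
    s=r.snapshot(n)
    if f: cv2.imwrite('pics/'+f,s['image'][:,:,::-1])
    return s
def ray(s,u,v):
    P=np.array(s['pose']); d=np.array([(u-s['cx'])/s['fx'],-(v-s['cy'])/s['fy'],-1.])
    return P[:3,3],P[:3,:3]@d
def onz(s,u,v,z):
    o,d=ray(s,u,v); return o+d*(z-o[2])/d[2]
def proj(s,p):
    P=np.array(s['pose']); c=P[:3,:3].T@(np.asarray(p)-P[:3,3])
    return np.array([s['cx']+s['fx']*c[0]/-c[2], s['cy']-s['fy']*c[1]/-c[2]])
E
python3 - <<'E'
from h import *
for n in ('top','side'):
    s=snap(n,n+'1.png'); print(n,[k for k in s],s['fx'],s['cx'],s['cy'],np.round(s['pose'],3).tolist(),s.get('dist',s.get('distortion')))
print(r.get_state())
E
```

```text
pics
top ['image', 'fx', 'fy', 'cx', 'cy', 'pose'] 517.2619775932224 284.1792168735087 218.1368960923097 [[-0.02, 0.991, -0.129, 0.321], [-1.0, -0.02, -0.003, -0.045], [-0.006, 0.129, 0.992, 1.251], [0.0, 0.0, 0.0, 1.0]] None
side ['image', 'fx', 'fy', 'cx', 'cy', 'pose'] 424.7309416118924 270.5957813650596 215.1819031019035 [[0.843, 0.4, -0.359, 0.132], [-0.537, 0.646, -0.543, -0.54], [0.015, 0.651, 0.759, 0.812], [0.0, 0.0, 0.0, 1.0]] None
{'clock': 0.1, 'q': array([-1.25123478,  0.68989919, -0.19452468,  1.56622453,  0.15729711,
        0.90248718, -0.2151131 ]), 'qd': array([ 4.88396040e-04, -1.22912954e-03,  4.16019809e-04, -4.05613103e-03,
        4.30095617e-04, -6.29146241e-04, -1.94824352e-05]), 'joint_torque': array([-2.40911657e-03, -5.28495526e+01, -1.27140865e+00, -1.53834969e+01,
       -5.25740383e-02,  1.91638661e-03,  3.62641356e-05]), 'tool_pos': array([0.17606065, 0.59910849, 0.23799505]), 'eef_rot': array([ 1.42363858e-01,  9.89814058e-01, -8.11616523e-04, -6.04336447e-05]), 'contact_force': array([ 0.52437906, -0.43283034,  0.66033715]), 'moment': array([ 0.02345301, -0.00892513, -0.01440027]), 'finger_force': 0.0, 'opening': 1.002450240240477}
```

View pics/top1.png

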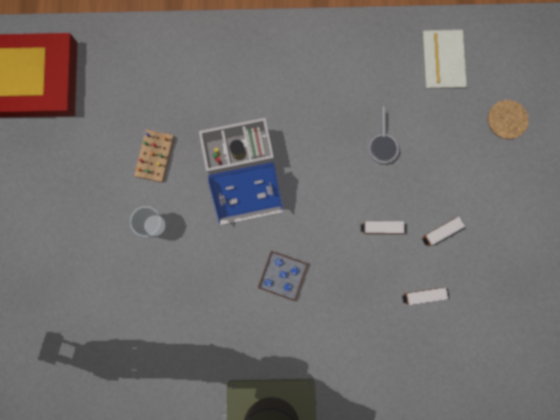

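View pics/side1.png

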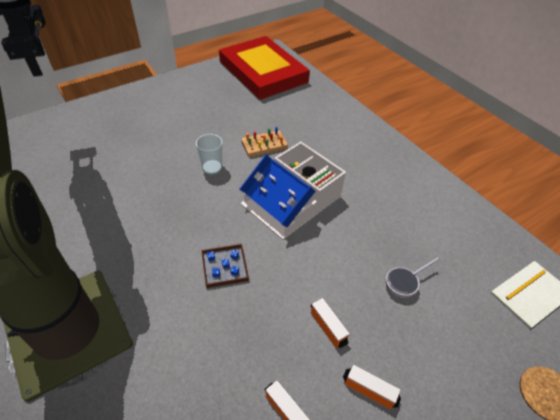

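The top view shows three look-alike cases at (384,228), (445,231) and (427,296). The leftmost one, at (384,228), is the target. The bin is at (246,192). The side view shows the target at (329,322) and the bin at (277,190). Next I'll measure them.

Run:
```python
from h import *
t=snap('top'); s=snap('side')
a=cv2.resize(t['image'][155:230,200:300],None,fx=5.5,fy=5.5,interpolation=cv2.INTER_CUBIC)
b=cv2.resize(s['image'][145:245,232:352],None,fx=4.5,fy=4.5,interpolation=cv2.INTER_CUBIC)
cv2.imwrite('pics/ct.png',a[:,:,::-1]); cv2.imwrite('pics/cs.png',b[:,:,::-1])
# case lid
g=t['image'].astype(int); m=((g.min(2)>125)).astype(np.uint8)
m[:, :350]=0; m[:200]=0
for c in cv2.findContours(m,0,cv2.CHAIN_APPROX_NONE)[0]:
    if cv2.contourArea(c)<80: continue
    (u,v),wh,an=cv2.minAreaRect(c); bx=cv2.boxPoints(((u,v),wh,an)); W=np.array([onz(t,*q,.04) for q in bx])
    M=cv2.moments(c); print('px',M['m10']/M['m00'],M['m01']/M['m00'],'c',W.mean(0),onz(t,M['m10']/M['m00'],M['m01']/M['m00'],.04),'sides',np.linalg.norm(W[1]-W[0]),np.linalg.norm(W[2]-W[1]),'dirs',np.degrees(np.arctan2(*(W[1]-W[0])[1::-1])),np.degrees(np.arctan2(*(W[2]-W[1])[1::-1])))
g=s['image'].astype(int); m=((g.min(2)>125)).astype(np.uint8); m[:285]=0;m[:,:305]=0;m[:,352:]=0; m[350:]=0
c=max(cv2.findContours(m,0,cv2.CHAIN_APPROX_NONE)[0],key=cv2.contourArea); M=cv2.moments(c); u,v=M['m10']/M['m00'],M['m01']/M['m00']
bx=np.array([onz(s,*q,.04) for q in cv2.boxPoints(cv2.minAreaRect(c))]); print('side lid',u,v,onz(s,u,v,.04),bx.round(4).tolist())
```

```text
px 427.1666666666667 296.14086021505375 c [ 0.29009695 -0.36734247  0.04      ] [ 0.2900663  -0.36747448  0.04      ] sides 0.09147272288783845 0.02995275144794977 dirs -82.35387535771605 -174.43146284823553
px 384.1883424408014 225.9566484517304 c [ 0.45514565 -0.27622354  0.04      ] [ 0.45524158 -0.2755049   0.04      ] sides 0.09181239440217691 0.028425477312378423 dirs -91.16413004783296 177.17472435816302
px 445.32528735632184 229.8873563218391 c [ 0.44328622 -0.41862368  0.04      ] [ 0.44304922 -0.41853547  0.04      ] sides 0.0937852445037394 0.02883467380275094 dirs -61.746415671998506 -153.5826225924531
side lid 327.7363535605431 313.8327791632031 [ 0.45491889 -0.26679584  0.04      ] [[0.455, -0.1883, 0.04], [0.5373, -0.2397, 0.04], [0.4476, -0.3484, 0.04], [0.3738, -0.3021, 0.04]]
```

View pics/ct.png

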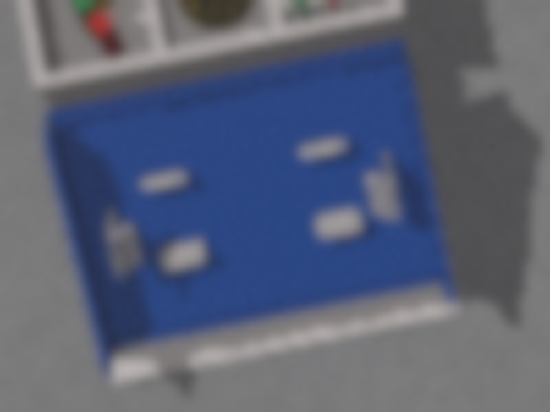

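View pics/cs.png

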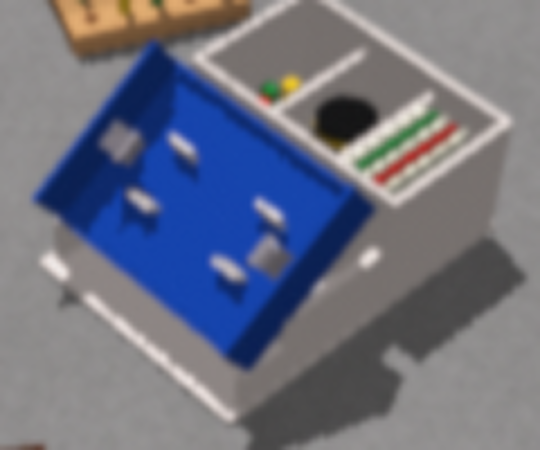

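Both crops show the four white lips: top crop near (165,181), (322,150), (184,256), (338,224); side crop near (183,148), (143,200), (269,211), (228,268). The two clips lie beyond their ends. I'll use the lip centroids to get the seat, and go to the case at the same time.

```bash
cat >> h.py <<'E'
def seatR(yaw):
    c,s_=np.cos(.6),np.sin(.6); f=np.array([np.cos(yaw),np.sin(yaw),0]); z=np.array([0,0,1.])
    x=c*f+s_*z; zz=-s_*f+c*z; return np.stack([x,np.cross(zz,x),zz],1)
def goto(p,Rt):
    "shift (cm, tool axes) and rotvec (deg) from current measured pose"
    st=r.get_state(); R0=R.from_quat(st['eef_rot']).as_matrix()
    return (R0.T@(np.asarray(p)-st['tool_pos'])*100).round(2), np.degrees(R.from_matrix(R0.T@Rt).as_rotvec()).round(2)
E
python3 - <<'E'
from h import *
from scipy.optimize import least_squares
S={'top':(snap('top'),[(165,181),(322,150),(184,256),(338,224)],5.5,(200,155)),'side':(snap('side'),[(183,148),(269,211),(143,200),(228,268)],4.5,(232,145))}
obs={}
for n,(s,pts,k,o) in S.items():
    g=s['image'].astype(float); w=g[:,:,0]  # red: low on blue
    L=[]
    for p in pts:
        u,v=(np.array(p)+.5)/k-.5+o; U,V=int(round(u)),int(round(v)); h=5 
        if n=='side': h=4
        sub=np.clip(w[V-h+1:V+h,U-h:U+h+1]-85,0,None); yy,xx=np.mgrid[V-h+1:V+h,U-h:U+h+1]
        L.append(((sub*xx).sum()/sub.sum(),(sub*yy).sum()/sub.sum()))
    obs[n]=np.array(L); print(n,np.round(L,1).tolist())
# triangulate
sgn=[(1,1),(1,-1),(-1,1),(-1,-1)]
T=[]
for i in range(4):
    A=[];b=[]
    for n in S:
        o,d=ray(S[n][0],*obs[n][i]); d/=np.linalg.norm(d); P=np.eye(3)-np.outer(d,d); A.append(P);b.append(P@o)
    T.append(np.linalg.lstsq(np.vstack(A),np.hstack(b),rcond=None)[0])
T=np.array(T);print(T.round(4).tolist(),'mean',T.mean(0))
for use in (['top'],['side'],['top','side']):
    def f(q):
        M=seatR(q[2]); c=np.array([q[0],q[1],.065])
        return np.concatenate([proj(S[n][0],c+M@np.array([a*q[3],b*.034,.008]))-obs[n][i] for n in use for i,(a,b) in enumerate(sgn)])
    q=least_squares(f,[.55,.03,.2,.017]); print(use,q.x.round(4),np.abs(q.fun).max(),q.fun.round(1))
Rt=np.array([[0,1,0],[1,0,0],[0,0,-1.]]).T
for sg in (1,-1):
  Rt=np.stack([[0,sg,0],[sg,0,0],[0,0,-1]],1).astype(float); print('to above case',goto([.455,-.275,.20],Rt))
E
```

```text
top [[229.2, 187.4], [258.2, 181.5], [233.2, 200.9], [261.1, 195.1]]
side [[272.0, 176.8], [291.4, 191.6], [263.2, 189.2], [282.1, 204.1]]
[[0.5463, 0.0841, 0.0838], [0.5586, 0.0175, 0.0841], [0.5178, 0.0778, 0.0615], [0.5304, 0.0126, 0.0608]] mean [0.53827276 0.048046   0.07255488]
['top'] [0.5435 0.0487 0.1889 0.0176] 0.48328226887605297 [ 0.1  0.   0.1 -0.1 -0.5  0.1  0.2 -0.1]
['side'] [0.5427 0.0499 0.189  0.0186] 0.3363127649465696 [ 0.   0.1  0.3  0.1 -0.3 -0.2  0.  -0. ]
['top', 'side'] [0.543  0.0492 0.1887 0.0181] 0.6462328106163113 [-0.1  0.  -0.1 -0.1 -0.6  0.5  0.   0.3  0.2  0.4  0.4  0.4  0.1 -0.3
  0.4 -0.1]
to above case (array([-51.41, -76.03,   3.89]), array([-3.000e-02,  2.000e-02,  7.362e+01]))
to above case (array([-51.41, -76.03,   3.89]), array([-3.0000e-02, -3.0000e-02, -1.0638e+02]))
```

Both views agree on the seat: (0.543, 0.049), yaw 0.189. The case is at (0.455, -0.275). I'll move over the case through a waypoint that stays within reach.

Emit:
carry_out:
  rows:
    - [[-43.7, -34.0, -1], [0, 0, 37], 0]
    - [[-43.7, -34.0, -1], [0, 0, 37], 0]
    - [[-43.7, -34.0, -1], [0, 0, 37], 0]
    - [[-43.7, -34.0, -1], [0, 0, 37], 0]
    - [[-43.7, -34.0, -1], [0, 0, 37], 0]
    - [[-43.7, -34.0, -1], [0, 0, 37], 0]
    - [[-43.7, -34.0, -1], [0, 0, 37], 0]
    - [[-43.7, -34.0, -1], [0, 0, 37], 0]
    - [[-43.7, -34.0, -1], [0, 0, 37], 0]
    - [[-43.7, -34.0, -1], [0, 0, 37], 0]
    - [[-43.7, -34.0, -1], [0, 0, 37], 0]
    - [[-43.7, -34.0, -1], [0, 0, 37], 0]

```text
clock: 1.5
tool_pos: [0.5037, 0.1424, 0.2489]
eef_rot: [0.455, 0.891, -0.001, 0.002]
contact_force: [-0.0, -1.1, -0.1]
opening: 1.0
finger_force: 0.0
```

Run:
```python
from h import *
Rt=np.array([[0,1,0],[1,0,0],[0,0,-1.]])
print(r.get_state()['tool_pos'],r.get_state()['q'].round(2),goto([.455,-.275,.20],Rt))
```

```text
[0.5036955  0.14240518 0.24891608] [-0.32  0.54 -0.07  1.86  0.06  0.74  0.2 ] (array([-30.92, -28.43,   5.04]), array([ 0.11,  0.28, 35.92]))
```

Emit:
carry_out:
  rows:
    - [[-30.9, -28.4, 5], [0, 0, 35.9], 0]
    - [[-30.9, -28.4, 5], [0, 0, 35.9], 0]
    - [[-30.9, -28.4, 5], [0, 0, 35.9], 0]
    - [[-30.9, -28.4, 5], [0, 0, 35.9], 0]
    - [[-30.9, -28.4, 5], [0, 0, 35.9], 0]
    - [[-30.9, -28.4, 5], [0, 0, 35.9], 0]
    - [[-30.9, -28.4, 5], [0, 0, 35.9], 0]
    - [[-30.9, -28.4, 5], [0, 0, 35.9], 0]
    - [[-30.9, -28.4, 5], [0, 0, 35.9], 0]
    - [[-30.9, -28.4, 5], [0, 0, 35.9], 0]
    - [[-30.9, -28.4, 5], [0, 0, 35.9], 0]
    - [[-30.9, -28.4, 5], [0, 0, 35.9], 0]

```text
clock: 2.7
tool_pos: [0.4567, -0.2648, 0.1988]
eef_rot: [0.701, 0.713, 0.001, -0.0]
contact_force: [-0.1, 0.6, -0.3]
opening: 1.001
finger_force: 0.0
```

Run:
```python
from h import *
s=snap('wrist','w1.png'); g=s['image'].astype(int); m=((g.min(2)>125)).astype(np.uint8)
print(np.round(s['pose'],3).tolist(),s['fx'])
for c in cv2.findContours(m,0,cv2.CHAIN_APPROX_NONE)[0]:
    if cv2.contourArea(c)<500: continue
    W=np.array([onz(s,*q,.04)[:2] for q in c[:,0]],np.float32)*1000
    (cx,cy),wh,a=cv2.minAreaRect(W); print(c[:,0].mean(0),cx,cy,wh,a)
print(r.get_state()['tool_pos'],r.get_state()['eef_rot'],r.get_state()['q'].round(2))
```

```text
[[1.0, -0.016, -0.004, 0.455], [0.016, 0.964, 0.264, -0.198], [0.0, -0.264, 0.964, 0.345], [0.0, 0.0, 0.0, 1.0]] 302.07621238035324
[359.87012987 340.56818182] 556.5994873046875 -444.17974853515625 (160.45620727539062, 46.343475341796875) 0.9252666234970093
[276.14130435 334.88043478] 451.0484924316406 -437.58203125 (26.23362159729004, 46.08966827392578) 27.714981079101562
[200.17058824 330.07058824] 360.33203125 -435.9178466796875 (91.16465759277344, 23.478363037109375) 0.9258818626403809
[278.36401028 145.29151671] 460.6753845214844 -235.13412475585938 (588.2608642578125, 285.60113525390625) 0.9301925897598267
[ 0.4568338  -0.26482312  0.19882465] [ 7.01358331e-01  7.12808562e-01  5.89717890e-04 -3.12620837e-04] [ 0.42  0.62  0.03  1.91 -0.03  0.62  0.49]
```

View pics/w1.png

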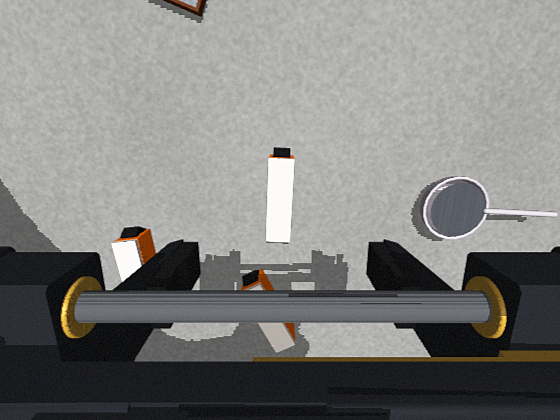

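The wrist view shows the target's white lid at px (267–294, 157–243), nearly square to the image. I'll measure it with a higher white threshold.

Run:
```python
from h import *
s=snap('wrist'); g=s['image'].astype(int); m=((g.min(2)>228)).astype(np.uint8); m[250:]=0
for c in cv2.findContours(m,0,cv2.CHAIN_APPROX_NONE)[0]:
    if cv2.contourArea(c)<500: continue
    (u,v),wh,a=cv2.minAreaRect(c); print('px',u,v,wh,a)
    W=np.array([onz(s,*q,.04)[:2] for q in cv2.boxPoints(((u,v),(wh[0]+1,wh[1]+1),a))]); e=W-np.roll(W,1,0)
    print(W.round(4).tolist(),W.mean(0),np.linalg.norm(e,axis=1),np.degrees(np.arctan2(e[:,1],e[:,0])))
    cc=W.mean(0); l=e[np.argmax(np.linalg.norm(e,axis=1))]; l*=np.sign(l[1]); l/=np.linalg.norm(l)
    Rt=np.stack([[l[0],l[1],0],[l[1],-l[0],0],[0,0,-1]],1); 
    for z in (.08,.009): print(goto([*cc,z],Rt))
```

```text
px 279.4306335449219 199.58102416992188 (25.552478790283203, 83.220458984375) 1.9091525077819824
[[0.4371, -0.3205], [0.4399, -0.2302], [0.4665, -0.2306], [0.4658, -0.3211]] [ 0.45230383 -0.2755905 ] [0.02872182 0.09041816 0.02661984 0.09048934] [178.8989412   88.24932666  -0.94913816 -90.41914932]
(array([-1.06, -0.46, 11.88]), array([ 0.02, -0.06,  1.34]))
(array([-1.06, -0.47, 18.98]), array([ 0.02, -0.06,  1.34]))
```

Emit:
carry_out:
  rows:
    - [[-1.06, -0.45, 4], [0, 0, 0.7], 0]
    - [[-1.06, -0.45, 8], [0, 0, 0.7], 0]
    - [[-1.06, -0.45, 11.9], [0, 0, 0.7], 0]
    - [[-1.06, -0.45, 11.9], [0, 0, 0.7], 0]
    - [[-1.06, -0.45, 11.9], [0, 0, 0.7], 0]

```text
clock: 3.3
tool_pos: [0.452, -0.2769, 0.08]
eef_rot: [0.706, 0.708, 0.0, -0.001]
contact_force: [0.7, -0.1, 1.0]
opening: 1.0
finger_force: 0.0
```

Run:
```python
from h import *
l=np.array([np.cos(1.552),np.sin(1.552)])
Rt=np.stack([[l[0],l[1],0],[l[1],-l[0],0],[0,0,-1]],1)
st=r.get_state();print(st['tool_pos'],goto([.4523,-.2756,.009],Rt))
```

```text
[ 0.45197004 -0.27686908  0.08004948] (array([0.12, 0.04, 7.11]), array([-0.04, -0.04,  1.19]))
```

Emit:
carry_out:
  rows:
    - [[0.1, 0.04, 3.5], [0, 0, 1], 0]
    - [[0.1, 0.04, 6], [0, 0, 1], 0]
    - [[0.1, 0.04, 7.1], [0, 0, 1], 0]
    - [[0.1, 0.04, 7.1], [0, 0, 1], 0]
    - [[0.1, 0.04, 7.1], [0, 0, 1], 1]
    - [[0.1, 0.04, 7.1], [0, 0, 1], 1]
    - [[0.1, 0.04, 7.1], [0, 0, 1], 1]
    - [[0.1, 0.04, 7.1], [0, 0, 1], 1]
    - [[0.1, 0.04, 7.1], [0, 0, 1], 1]
    - [[0.1, 0.04, 7.1], [0, 0, 1], 1]
    - [[0.1, 0.04, 7.1], [0, 0, 1], 1]
    - [[0.1, 0.04, 7.1], [0, 0, 1], 1]
  newtons: 35

```text
clock: 4.5
tool_pos: [0.4521, -0.2768, 0.0086]
eef_rot: [0.713, 0.701, 0.0, 0.0]
contact_force: [-1.1, -0.1, 0.2]
opening: 0.297
finger_force: 0.2
```

Emit:
carry_out:
  rows:
    - [[0, 0, 0], [0, 0, 0], 1]
    - [[0, 0, 0], [0, 0, 0], 1]
    - [[0, 0, -3], [0, 0, 0], 1]
    - [[0, 0, -7], [0, 0, 0], 1]
    - [[0, 0, -12], [0, 0, 0], 1]
    - [[0, 0, -17], [0, 0, 0], 1]
    - [[0, 0, -20], [0, 0, 0], 1]
    - [[0, 0, -20], [0, 0, 0], 1]
    - [[0, 0, -20], [0, 0, 0], 1]
  newtons: 35

```text
clock: 5.4
tool_pos: [0.4517, -0.2766, 0.2086]
eef_rot: [0.713, 0.701, 0.0, -0.0]
contact_force: [0.5, 0.4, -1.4]
opening: 0.291
finger_force: 35.0
```

Run:
```python
from h import *
st=r.get_state(); print(st['tool_pos'],st['eef_rot'],st['finger_force'],st['opening'])
s=snap('wrist','w2.png')
o=st['tool_pos'];M=R.from_quat(st['eef_rot']).as_matrix()
for y in (-.054,-.045,.045,.054): print(y,proj(s,o+M@np.array([y,0,-.031+.009*0])))
# seat pre-poses
q=[.543,.0492,.1887]; S=seatR(q[2]); c=np.array([q[0],q[1],.065])
Rt=np.stack([S[:,1],S[:,0],-S[:,2]],1)
print('rotcheck',np.linalg.det(Rt))
for d in (.15,.06,.009): print(d,c+S[:,2]*d,goto(c+S[:,2]*d,Rt))
```

```text
[ 0.45171213 -0.27657875  0.20857054] [ 7.13087855e-01  7.01074676e-01  3.41388467e-05 -9.27085412e-05] 34.97139394283295 0.2913222923290005
-0.054 [284.8569728  388.62344122]
-0.045 [284.89656806 373.11508644]
0.045 [285.3816045  183.13987124]
0.054 [285.44124866 159.77892194]
rotcheck 1.0000000000000002
0.15 [0.45980708 0.03331247 0.18880034] (array([30.96,  0.35,  1.92]), array([-34.37,   3.45, -11.45]))
0.06 [0.50972283 0.04284499 0.11452014] (array([31.98,  5.34,  9.33]), array([-34.37,   3.45, -11.45]))
0.009 [0.53800842 0.04824675 0.07242802] (array([32.57,  8.17, 13.54]), array([-34.37,   3.45, -11.45]))
```

View pics/w2.png

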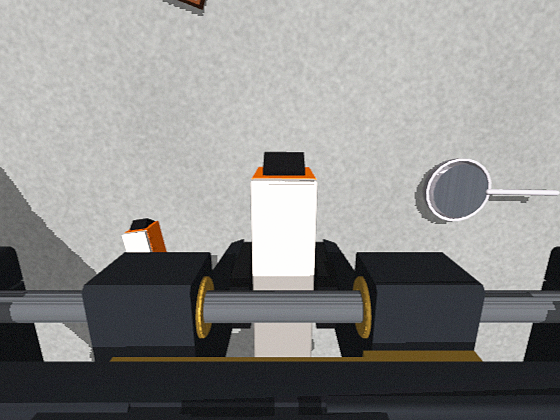

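The wrist view shows the case held square: lid edges at columns 251 and 316, far lid edge at row 180. It sits about 1.2 mm along tool +x from the TCP, as expected. I'll move to 15 cm above the seat along the bin's normal.

Emit:
carry_out:
  rows:
    - [[5, 0, 0], [-4, 0.4, -1.4], 1]
    - [[10, 0, 0], [-9, 0.9, -3], 1]
    - [[15, 0, 0.3], [-14, 1.4, -4.7], 1]
    - [[20, 0.1, 0.8], [-20, 2, -6.7], 1]
    - [[25, 0.2, 1.4], [-27, 2.7, -9], 1]
    - [[30.85, 0.35, 1.9], [-34.37, 3.45, -11.45], 1]
    - [[30.85, 0.35, 1.9], [-34.37, 3.45, -11.45], 1]
    - [[30.85, 0.35, 1.9], [-34.37, 3.45, -11.45], 1]
    - [[30.85, 0.35, 1.9], [-34.37, 3.45, -11.45], 1]
    - [[30.85, 0.35, 1.9], [-34.37, 3.45, -11.45], 1]
  newtons: 35

```text
clock: 6.45
tool_pos: [0.4955, 0.0065, 0.3114]
eef_rot: [0.613, 0.746, 0.206, 0.161]
contact_force: [-0.1, -0.6, -1.8]
opening: 0.286
finger_force: 35.0
```

```bash
cat > seat.py <<'E'
from h import *
q=[.543,.0492,.1887]; S=seatR(q[2]); c=np.array([q[0],q[1],.065])
Rt=np.stack([S[:,1],S[:,0],-S[:,2]],1)
def rep(ds,dx=0,dy=-.0012):
    st=r.get_state(); e=S.T@(st['tool_pos']-c); print('TCP in seat mm',(e*1000).round(1),'force seat',(S.T@st['contact_force']).round(1),st['clock'],st['opening'],st['finger_force'])
    for d in ds: print(d,goto(c+S@np.array([dx,dy,d]),Rt))
E
python3 - <<'E'
from seat import *
rep([.15,.06,.009])
s=snap('wrist','w3.png')
for a in (1,-1):
    for b in (1,-1): print('lip',a,b,proj(s,c+S@np.array([a*.018,b*.034,.008])))
print('clip',proj(s,c+S@np.array([0,.049,.024])),proj(s,c+S@np.array([0,.074,.032])), [proj(s,c+S@np.array([x,.074,.032])).round() for x in (-.055,.055)])
E
```

```text
TCP in seat mm [ 94.  -33.  234.3] force seat [-1.2 -0.6 -1.4] 6.45 0.2863313235781046 34.971002312377095
0.15 (array([ 3.06, -8.78,  9.12]), array([-4.03, -0.9 ,  0.1 ]))
0.06 (array([ 2.92, -8.15, 18.09]), array([-4.03, -0.9 ,  0.1 ]))
0.009 (array([ 2.84, -7.79, 23.18]), array([-4.03, -0.9 ,  0.1 ]))
lip 1 1 [234.46678019 126.81647705]
lip 1 -1 [236.44170785 182.25250392]
lip -1 1 [205.36395577 126.72569893]
lip -1 -1 [208.61034035 181.81535168]
clip [215.44579853 113.23113552] [212.18372888  89.25367988] [array([164.,  90.]), array([262.,  89.])]
```

View pics/w3.png

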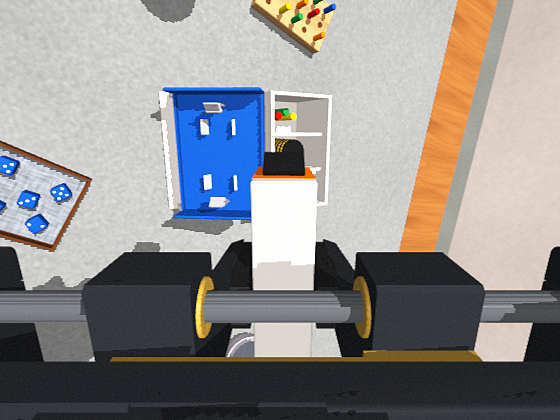

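The wrist view shows the lips at about (205,127), (234,127), (207,182) and (235,183), within about 1–2 px of my prediction, so the seat pose is confirmed. The arm ended short of the target, so I'll check the joints.

Run:
```python
from seat import *
st=r.get_state();print(st['q'].round(3),st['qd'].round(3),st['tool_pos'],st['clock']); rep([.15,.1])
```

```text
[ 0.06   0.281 -0.146  2.316 -1.     0.043  1.116] [ 0.045  0.028 -0.024 -0.001  0.001 -0.001  0.037] [0.49532219 0.00746114 0.31154752] 6.5
TCP in seat mm [ 94.1 -32.1 234.3] force seat [-0.4  1.9 -2. ] 6.5 0.2953160182144012 34.971830416470766
0.15 (array([ 2.96, -8.78,  9.13]), array([-4.04, -0.98,  0.16]))
0.1 (array([ 2.88, -8.43, 14.11]), array([-4.04, -0.98,  0.16]))
```

The wrist has hit its limits: q5 = -1, q6 = 0.04. A forward tilt needs the q5 ≈ π branch, so I'll fit a small kinematic model to the recorded poses and plan the wrist flip.

```bash
cat > fk.py <<'E'
from h import *
from scipy.optimize import least_squares
import itertools
def fk(q,p,sg):
    s1,s3,s5,s7=sg; h,L1,a,L2,b,L3,e=p
    E=lambda ax,t:R.from_euler(ax,t).as_matrix()
    M=E('z',s1*q[0]); x=np.array([0,0,h])
    M=M@E('y',q[1]); M=M@E('z',s3*q[2]); x=x+M@[a,0,L1]
    M=M@E('y',q[3]); x=x+M@[-a*0+b,0,0]; M=M@E('z',s5*q[4]); x=x+M@[0,0,L2]
    M=M@E('y',q[5]); x=x+M@[e,0,L3]; M=M@E('z',s7*q[6]); return x,M
lo=np.array([-3.01,-.46,-1.47,.13,-1,.04,-2.66]);hi=np.array([3.01,2.08,1.51,2.56,4.14,2.09,2.66])
E
python3 - <<'E'
from fk import *
st=r.get_state()
D=[([-1.25123,.68990,-.19452,1.56622,.15730,.90249,-.21511],[.17606,.59911,.238],[.142364,.989814,-.0008,-.00006]),
([-.32,.54,-.07,1.86,.06,.74,.2],[.5037,.1424,.2489],[.455,.891,-.001,.002]),
([.42,.62,.03,1.91,-.03,.62,.49],[.4568,-.2648,.1988],[.7014,.7128,.0006,-.0003]),
(st['q'],st['tool_pos'],st['eef_rot'])]
best=[]
for sg in itertools.product((1,-1),repeat=4):
    er=[]
    Q=[]
    for q,x,o in D:
        M=fk(q,[0]*7,sg)[1]; Q.append(M.T@R.from_quat(o).as_matrix())
    C=R.from_matrix(Q).mean().as_matrix(); err=max(np.degrees(R.from_matrix(C.T@k).magnitude()) for k in Q); best.append((err,sg,C))
best.sort(key=lambda t:t[0])
for err,sg,C in best[:3]:
    f=lambda p:np.concatenate([fk(q,p,sg)[0]-x for q,x,o in D])
    p=least_squares(f,[.33,.32,0,.3,0,.25,0]); print(err,sg,C.round(2).tolist(),p.x.round(4),np.abs(p.fun).max())
E
```

```text
0.4467360017572332 (-1, -1, -1, -1) [[-0.0, -1.0, -0.0], [1.0, -0.0, -0.0], [0.0, -0.0, 1.0]] [ 0.1473  0.7342 -0.1815  0.2621 -0.0767  0.4826 -0.05  ] 0.04069763214229194
14.466605265508035 (-1, 1, -1, -1) [[0.14, -0.99, -0.0], [0.98, 0.14, 0.12], [-0.12, -0.02, 0.99]] [-0.3656  0.7166  0.0697  0.048  -0.2183  0.0592  0.0973] 0.07728651970828204
25.088494023435643 (-1, 1, 1, 1) [[0.48, -0.88, 0.02], [0.88, 0.48, 0.07], [-0.07, -0.02, 1.0]] [-0.0059  0.8435 -0.3561  0.181  -0.145   0.6233 -0.1335] 0.04762275967526841
```

```bash
cat >> fk.py <<'E'
SG=(-1,-1,-1,-1); C0=np.array([[0,-1,0],[1,0,0],[0,0,1.]])
def rot(q): return fk(q,[0]*7,SG)[1]@C0
def log():
    st=r.get_state(); open('log.txt','a').write(' '.join(map(str,[*st['q'],*st['tool_pos'],*st['eef_rot']]))+'\n'); return st
def plan(wr,L3=.25):
    st=log(); q0=st['q']; M0=R.from_quat(st['eef_rot']).as_matrix(); print(q0.round(3),st['tool_pos'].round(3))
    for q5,q6,q7 in wr:
        q=q0.copy(); q[4:]=q5,q6,q7; M=rot(q); D=M0.T@M
        print((q5,q6,q7),(D@[0,0,L3]-[0,0,L3]).dot(np.eye(3)*100).round(1).tolist(),np.degrees(R.from_matrix(D).as_rotvec()).round(1).tolist(), 'toolz',M[:,2].round(2))
E
python3 - <<'E'
from fk import *
log(); plan([(-1,.25,1.1),(-.6,.35,.7),(0,.5,.1)])
E
```

```text
[ 0.06   0.281 -0.146  2.316 -1.     0.043  1.116] [0.495 0.007 0.312]
(-1, 0.25, 1.1) [4.6, -2.2, -0.5] [5.3, 10.6, 1.0] toolz [ 0.37  0.27 -0.89]
(-0.6, 0.35, 0.7) [4.7, -6.0, -1.2] [14.1, 10.8, 1.1] toolz [ 0.23  0.25 -0.94]
(0, 0.5, 0.1) [0.5, -11.5, -2.8] [27.4, 0.9, 1.5] toolz [ 0.04  0.04 -1.  ]
```

Emit:
carry_out:
  rows:
    - [[3, -2, -0.5], [5, 6, 1], 1]
    - [[4.6, -4, -0.8], [10, 10, 1], 1]
    - [[4, -7, -1.5], [18, 8, 1], 1]
    - [[2, -9, -2], [23, 4, 1.3], 1]
    - [[0.5, -11.5, -2.8], [27.4, 0.9, 1.5], 1]
    - [[0.5, -11.5, -2.8], [27.4, 0.9, 1.5], 1]
    - [[0.5, -11.5, -2.8], [27.4, 0.9, 1.5], 1]

```text
clock: 7.2
tool_pos: [0.3843, -0.0108, 0.2772]
eef_rot: [0.642, 0.766, 0.031, 0.003]
contact_force: [0.1, -0.7, -0.8]
opening: 0.292
finger_force: 35.0
```

Run:
```python
from fk import *
q=r.get_state()['q']; plan([(a,.5,q[6]) for a in (.3,.6,.9,1.2,1.5)])
```

```text
[-0.424  0.339  0.51   2.238 -0.38   0.595  0.55 ] [ 0.384 -0.011  0.277]
(0.3, 0.5, np.float64(0.550400368047178)) [-8.8, -0.0, -1.6] [6.2, -20.0, -33.3] toolz [ 0.1  -0.31 -0.95]
(0.6, 0.5, np.float64(0.550400368047178)) [-12.0, 0.6, -3.1] [11.0, -27.6, -48.0] toolz [ 0.15 -0.43 -0.89]
(0.9, 0.5, np.float64(0.550400368047178)) [-14.7, 2.1, -4.9] [16.0, -35.0, -62.7] toolz [ 0.22 -0.53 -0.82]
(1.2, 0.5, np.float64(0.550400368047178)) [-16.7, 4.3, -6.9] [21.0, -42.4, -77.3] toolz [ 0.32 -0.6  -0.74]
(1.5, 0.5, np.float64(0.550400368047178)) [-17.7, 7.1, -8.9] [26.2, -49.8, -92.0] toolz [ 0.43 -0.62 -0.65]
```

Emit:
carry_out:
  rows:
    - [[-5, 0, -0.7], [3, -10, -16], 1]
    - [[-5, 0, -0.7], [3, -10, -16], 1]
    - [[-8.8, 0, -1.6], [6.2, -20, -33.3], 1]
    - [[-8.8, 0, -1.6], [6.2, -20, -33.3], 1]
    - [[-12, 0.6, -3.1], [11, -27.6, -48], 1]
    - [[-12, 0.6, -3.1], [11, -27.6, -48], 1]
    - [[-14.7, 2.1, -4.9], [16, -35, -62.7], 1]
    - [[-14.7, 2.1, -4.9], [16, -35, -62.7], 1]
    - [[-16.7, 4.3, -6.9], [21, -42.4, -77.3], 1]
    - [[-16.7, 4.3, -6.9], [21, -42.4, -77.3], 1]
    - [[-16.7, 4.3, -6.9], [21, -42.4, -77.3], 1]

```text
clock: 8.3
tool_pos: [0.4532, -0.1702, 0.3425]
eef_rot: [-0.005, 0.932, -0.319, 0.171]
contact_force: [0.2, 0.1, -2.2]
opening: 0.29
finger_force: 35.0
```

Run:
```python
from fk import *
q=r.get_state()['q']; plan([(a,.5,q[6]) for a in (1.5,1.8,2.1,2.4,2.7,3.14)])
D=np.loadtxt('log.txt')
D=np.vstack([D,[-1.25123,.68990,-.19452,1.56622,.15730,.90249,-.21511,.17606,.59911,.238,0,0,0,1]])
def f2(q,p):
    E=lambda ax,t:R.from_euler(ax,t).as_matrix()
    a0,h,y1,L1,a1,y2,a2,L2,y3,L3,e,=p
    M=E('z',-q[0]); x=M@[a0,0,h]; M=M@E('y',q[1])@E('z',-q[2]); x=x+M@[a1,y1,L1]
    M=M@E('y',q[3]); M=M@E('z',-q[4]); x=x+M@[a2*0,y2*0,L2]; 
    x=x+(M@E('z',q[4]))@[a2,y2,0]
    M=M@E('y',q[5]); return x+M@[e,y3,L3]
f=lambda p:np.concatenate([f2(d,p)-d[7:10] for d in D]+[.003*np.array(p)[[0,2,4,5,6,8,10]]])
p=least_squares(f,[0,.33,0,.32,0,0,0,.3,0,.25,0]); print(len(D),p.x.round(4),np.abs(p.fun).max())
```

```text
[-0.873  0.521  1.088  2.335  0.922  0.197  0.754] [ 0.453 -0.17   0.342]
(1.5, 0.5, np.float64(0.7542336471516397)) [-1.0, -8.5, -1.5] [20.1, 3.3, -31.2] toolz [ 0.3  -0.82 -0.48]
(1.8, 0.5, np.float64(0.7542336471516397)) [-4.5, -8.7, -2.0] [23.6, -1.4, -47.5] toolz [ 0.43 -0.8  -0.42]
(2.1, 0.5, np.float64(0.7542336471516397)) [-7.9, -7.7, -2.6] [27.0, -6.4, -63.7] toolz [ 0.56 -0.74 -0.38]
(2.4, 0.5, np.float64(0.7542336471516397)) [-10.9, -5.8, -3.3] [30.1, -11.5, -79.9] toolz [ 0.67 -0.65 -0.36]
(2.7, 0.5, np.float64(0.7542336471516397)) [-13.1, -3.1, -4.0] [33.0, -16.8, -96.0] toolz [ 0.75 -0.54 -0.38]
(3.14, 0.5, np.float64(0.7542336471516397)) [-14.8, 1.7, -4.9] [36.8, -25.1, -119.7] toolz [ 0.82 -0.35 -0.45]
5 [-0.0251  0.2979 -0.0199  0.5765 -0.     -0.0199 -0.035   0.3266 -0.0028
  0.3239 -0.0062] 0.004225277581400554
```

Run:
```python
from fk import *
log()
D=np.loadtxt('log.txt')
D=np.vstack([D,[-1.25123,.68990,-.19452,1.56622,.15730,.90249,-.21511,.17606,.59911,.238,0,0,0,1],
[-.32,.54,-.07,1.86,.06,.74,.2,.5037,.1424,.2489,0,0,0,1],[.42,.62,.03,1.91,-.03,.62,.49,.4568,-.2648,.1988,0,0,0,1]])
E=lambda ax,t:R.from_euler(ax,t).as_matrix()
def basis(d):
    q=d; cols=[]
    M=E('z',-q[0]); cols+=[M]; M=M@E('y',q[1]);cols+=[M]; M=M@E('z',-q[2]); cols+=[M]; M=M@E('y',q[3]); cols+=[M]; M=M@E('z',-q[4]); cols+=[M]; M=M@E('y',q[5]); cols+=[M]
    return np.hstack(cols)  # each 3 cols x,y,z in frames 1..6
A=np.vstack([basis(d) for d in D]); b=D[:,7:10].ravel()
def fit(idx):
    x,*_=np.linalg.lstsq(A[:,idx],b,rcond=None); e=A[:,idx]@x-b; return x,e
base=[2,8,14,17]
x,e=fit(base); print('h L1 L2 L3',x.round(4),np.abs(e).max().round(4), e.reshape(-1,3).round(3).tolist())
names=[f'{f}{a}' for f in '123456' for a in 'xyz']
res=[]
for k in (1,2,3):
    for ex in itertools.combinations([0,1,4,6,7,9,10,12,13,15,16],k):
        x,e=fit(base+list(ex)); res.append((np.sqrt((e**2).mean()),[names[i] for i in ex],x.round(3).tolist()))
    res.sort(key=lambda t:t[0]); print(k,*res[:4],sep='\n'); res=[]
```

```text
h L1 L2 L3 [0.4035 0.5315 0.3702 0.3326] 0.0495 [[0.007, 0.049, -0.0], [0.007, 0.049, -0.0], [-0.001, 0.036, -0.005], [-0.007, 0.009, -0.007], [-0.007, 0.009, -0.007], [-0.049, 0.011, 0.013], [-0.014, 0.045, 0.005], [0.012, 0.044, 0.002]]
1
(np.float64(0.005511782209730959), ['3y'], [0.341, 0.57, 0.345, 0.327, -0.043])
(np.float64(0.00551178220973096), ['4y'], [0.341, 0.57, 0.345, 0.327, -0.043])
(np.float64(0.007601011089610866), ['1y'], [0.364, 0.55, 0.349, 0.325, -0.041])
(np.float64(0.007601011089610874), ['2y'], [0.364, 0.55, 0.349, 0.325, -0.041])
2
(np.float64(0.0007937486537462326), ['2y', '4y'], [0.347, 0.564, 0.345, 0.326, -0.019, -0.027])
(np.float64(0.0007937486537462331), ['1y', '4y'], [0.347, 0.564, 0.345, 0.326, -0.019, -0.027])
(np.float64(0.0007937486537462474), ['1y', '3y'], [0.347, 0.564, 0.345, 0.326, -0.019, -0.027])
(np.float64(0.0007937486537462488), ['2y', '3y'], [0.347, 0.564, 0.345, 0.326, -0.019, -0.027])
3
(np.float64(0.0007828151003606977), ['1x', '2y', '3y'], [0.345, 0.565, 0.345, 0.326, -0.001, -0.019, -0.027])
(np.float64(0.0007828151003607006), ['1x', '2y', '4y'], [0.345, 0.565, 0.345, 0.326, -0.001, -0.019, -0.027])
(np.float64(0.0007828151003607064), ['1x', '1y', '4y'], [0.345, 0.565, 0.345, 0.326, -0.001, -0.019, -0.027])
(np.float64(0.0007828151003607199), ['1x', '1y', '3y'], [0.345, 0.565, 0.345, 0.326, -0.001, -0.019, -0.027])
```

The model fits to 0.8 mm rms. Next I'll solve the IK for the seat poses within the joint limits.

```bash
cat >> fk.py <<'E'
def fkp(q):
    E=lambda ax,t:R.from_euler(ax,t).as_matrix()
    M=E('z',-q[0]); x=np.array([0,0,.347])+M@[0,-.019,0]
    M=M@E('y',q[1])@E('z',-q[2]); x=x+M@[0,-.027,.564]
    M=M@E('y',q[3])@E('z',-q[4]); x=x+M@[0,0,.345]; M=M@E('y',q[5]); x=x+M@[0,0,.326]
    return x, M@E('z',-q[6])@C0
def ik(p,Rt,q0,w=0,m=.03):
    f=lambda q:np.concatenate([(lambda x,M:np.r_[(x-p)*10,R.from_matrix(Rt.T@M).as_rotvec()*3])(*fkp(q)),w*(q-q0)])
    return least_squares(f,np.clip(q0,lo+m+.001,hi-m-.001),bounds=(lo+m,hi-m))
E
cat > ik1.py <<'E'
from seat import *; from fk import *
rng=np.random.default_rng(0); qc=r.get_state()['q']
for flip in (1,-1):
    T=Rt@np.diag([flip,flip,1]); 
    for d in (.05,.009):
        L=[]
        for k in range(60):
            q=ik(c+S@[0,-.0012*flip,d],T,rng.uniform(lo,hi))
            if np.abs(q.fun).max()<1e-3: L.append(q.x)
        print(flip,d,len(L))
        L.sort(key=lambda q:-np.min(np.minimum(q-lo,hi-q)))
        for q in L[:5]: print(q.round(2),'margin',np.min(np.minimum(q-lo,hi-q)).round(2),'dq',np.abs(q-qc).max().round(2))
E
python3 ik1.py
```

```text
1 0.05 22
[ 0.52  1.28 -1.43  2.53  2.1   1.43 -1.93] margin 0.03 dq 2.68
[ 0.5   1.22 -1.34  2.53  2.15  1.35 -1.99] margin 0.03 dq 2.74
[ 0.49  1.21 -1.31  2.53  2.16  1.33 -2.  ] margin 0.03 dq 2.76
[ 0.47  1.15 -1.22  2.53  2.22  1.26 -2.07] margin 0.03 dq 2.83
[ 0.47  1.15 -1.22  2.53  2.22  1.26 -2.07] margin 0.03 dq 2.83
1 0.009 46
[ 0.4   1.16 -1.03  2.47  2.36  1.17 -2.14] margin 0.09 dq 2.9
[ 0.39  1.14 -0.99  2.47  2.38  1.14 -2.18] margin 0.09 dq 2.93
[ 0.38  1.14 -0.99  2.47  2.39  1.14 -2.18] margin 0.09 dq 2.94
[ 0.38  1.14 -0.99  2.47  2.39  1.14 -2.18] margin 0.09 dq 2.94
[ 0.37  1.13 -0.96  2.47  2.4   1.12 -2.2 ] margin 0.09 dq 2.96
-1 0.05 34
[ 0.5   1.24 -1.36  2.53  2.14  1.37  1.16] margin 0.03 dq 2.45
[ 0.49  1.22 -1.34  2.53  2.15  1.35  1.15] margin 0.03 dq 2.43
[ 0.48  1.2  -1.3   2.53  2.17  1.32  1.12] margin 0.03 dq 2.38
[ 0.48  1.2  -1.3   2.53  2.17  1.32  1.12] margin 0.03 dq 2.38
[ 0.48  1.2  -1.3   2.53  2.17  1.32  1.12] margin 0.03 dq 2.38
-1 0.009 33
[ 0.5   1.32 -1.32  2.46  2.21  1.38  1.23] margin 0.1 dq 2.41
[ 0.48  1.27 -1.24  2.46  2.25  1.32  1.16] margin 0.1 dq 2.33
[ 0.43  1.21 -1.12  2.47  2.31  1.23  1.07] margin 0.09 dq 2.21
[ 0.35  1.11 -0.92  2.47  2.43  1.11  0.9 ] margin 0.09 dq 2.01
[ 0.29  1.07 -0.8   2.47  2.51  1.05  0.79] margin 0.09 dq 1.89
```

```bash
cat > ik2.py <<'E'
from seat import *; from fk import *
qc=r.get_state()['q']
T=Rt@np.diag([-1,-1,1]); P=[(.08,.12),(.05,.08),(.03,.05),(0,.045),(0,.009)]
for q3 in (.9,.5,.2,0,-.3,-.6):
    q=np.array([-q3*.4-.1,.9,q3,2.4,3.1,1.,.8]); ok=[]
    for x,d in P:
        s=ik(c+S@[x,.0012,d],T,q,w=.001); q=s.x; ok.append(np.abs(s.fun[:6]).max().round(4)); 
        print(q3,(x,d),q.round(2),ok[-1])
E
python3 ik2.py
```

```text
0.9 (0.08, 0.12) [-0.17  0.58  0.    2.42  3.17  0.46 -0.01] 0.0
0.9 (0.05, 0.08) [-0.17  0.71  0.    2.47  3.16  0.64 -0.  ] 0.0
0.9 (0.03, 0.05) [-0.17  0.82 -0.    2.49  3.15  0.76  0.01] 0.0
0.9 (0, 0.045) [ 0.33  1.02 -0.91  2.53  2.42  1.08  0.83] 0.0
0.9 (0, 0.009) [ 0.33  1.09 -0.88  2.47  2.46  1.08  0.86] 0.0
0.5 (0.08, 0.12) [-0.1   0.58 -0.12  2.42  3.01  0.45  0.15] 0.0
0.5 (0.05, 0.08) [-0.09  0.71 -0.13  2.46  3.02  0.63  0.14] 0.0
0.5 (0.03, 0.05) [-0.09  0.81 -0.14  2.48  3.03  0.75  0.14] 0.0
0.5 (0, 0.045) [ 0.33  1.02 -0.91  2.53  2.42  1.08  0.83] 0.0
0.5 (0, 0.009) [ 0.33  1.09 -0.88  2.47  2.46  1.08  0.86] 0.0
0.2 (0.08, 0.12) [-0.04  0.58 -0.2   2.41  2.9   0.45  0.26] 0.0
0.2 (0.05, 0.08) [-0.03  0.71 -0.22  2.46  2.92  0.64  0.25] 0.0
0.2 (0.03, 0.05) [-0.03  0.82 -0.23  2.48  2.94  0.76  0.24] 0.0
0.2 (0, 0.045) [ 0.33  1.02 -0.91  2.53  2.42  1.08  0.83] 0.0
0.2 (0, 0.009) [ 0.33  1.09 -0.88  2.47  2.46  1.08  0.86] 0.0
0 (0.08, 0.12) [-0.    0.58 -0.26  2.41  2.83  0.46  0.34] 0.0
0 (0.05, 0.08) [ 0.01  0.72 -0.29  2.46  2.86  0.64  0.32] 0.0
0 (0.03, 0.05) [ 0.01  0.82 -0.3   2.48  2.88  0.76  0.31] 0.0
0 (0, 0.045) [ 0.33  1.02 -0.91  2.53  2.42  1.08  0.83] 0.0
0 (0, 0.009) [ 0.33  1.09 -0.88  2.47  2.46  1.08  0.86] 0.0
-0.3 (0.08, 0.12) [ 0.06  0.59 -0.36  2.41  2.71  0.47  0.45] 0.0
-0.3 (0.05, 0.08) [ 0.07  0.73 -0.39  2.45  2.76  0.66  0.42] 0.0
-0.3 (0.03, 0.05) [ 0.06  0.83 -0.39  2.47  2.78  0.77  0.41] 0.0
-0.3 (0, 0.045) [ 0.33  1.02 -0.91  2.53  2.42  1.08  0.83] 0.0
-0.3 (0, 0.009) [ 0.33  1.09 -0.88  2.47  2.46  1.08  0.86] 0.0
-0.6 (0.08, 0.12) [ 0.12  0.6  -0.46  2.4   2.59  0.49  0.58] 0.0
-0.6 (0.05, 0.08) [ 0.13  0.74 -0.49  2.45  2.65  0.68  0.54] 0.0
-0.6 (0.03, 0.05) [ 0.13  0.84 -0.5   2.47  2.69  0.79  0.52] 0.0
-0.6 (0, 0.045) [ 0.33  1.02 -0.91  2.53  2.42  1.08  0.83] 0.0
-0.6 (0, 0.009) [ 0.33  1.09 -0.88  2.47  2.46  1.08  0.86] 0.0
```

```bash
cat > sim.py <<'E'
from seat import *; from fk import *
def step(q,p,T,n=30,lam=1e-3):
    q=q.copy()
    for _ in range(n):
        x,M=fkp(q); e=np.r_[p-x,R.from_matrix(T@M.T).as_rotvec()]
        J=np.zeros((6,7))
        for j in range(7):
            dq=q.copy(); dq[j]+=1e-5; x2,M2=fkp(dq); J[:,j]=np.r_[(x2-x),R.from_matrix(M2@M.T).as_rotvec()]/1e-5
        free=np.ones(7,bool)
        for _ in range(7):
            Jf=J*free; d=Jf.T@np.linalg.solve(Jf@Jf.T+lam*1e-2*np.eye(6),e); d=np.clip(d,-.1,.1)
            bad=free&(((q+d<lo)&(d<0))|((q+d>hi)&(d>0)))
            if not bad.any(): break
            free&=~bad
        q=np.clip(q+d,lo,hi)
        if np.abs(e).max()<1e-5: break
    return q,np.linalg.norm(e[:3]),np.degrees(np.linalg.norm(e[3:]))
def follow(q,rows,sub=4):
    "rows: (shift cm, rotvec deg) rel. to start; interpolated between rows"
    x0,M0=fkp(q); px,pr=np.zeros(3),np.zeros(3)
    for sh,rv in rows:
        sh,rv=np.array(sh,float)/100,np.radians(np.array(rv,float))
        for k in range(1,sub+1):
            a=k/sub; q,e1,e2=step(q,x0+M0@(px+(sh-px)*a),M0@R.from_rotvec(pr+(rv-pr)*a).as_matrix())
        px,pr=sh,rv
    return q,e1,e2
E
python3 - <<'E'
from sim import *
q=np.array([-.424,.339,.51,2.238,-.38,.595,.55])
print(follow(q,[([-8.8,0,-1.6],[6.2,-20,-33.3]),([-12,.6,-3.1],[11,-27.6,-48]),([-14.7,2.1,-4.9],[16,-35,-62.7]),([-16.7,4.3,-6.9],[21,-42.4,-77.3])]),'obs -.873 .521 1.088 2.335 .922 .197 .754')
q=np.array([.06,.281,-.146,2.316,-1,.043,1.116])
print(follow(q,[([3,-2,-.5],[5,6,1]),([4.6,-4,-.8],[10,10,1]),([4,-7,-1.5],[18,8,1]),([2,-9,-2],[23,4,1.3]),([.5,-11.5,-2.8],[27.4,.9,1.5])]),'obs -.424 .339 .51 2.238 -.38 .595 .55')
E
```

```text
(array([-0.88651912,  0.53965822,  1.12352647,  2.33255941,  0.82477434,
        0.17559235,  0.85260513]), np.float64(3.1206362113351946e-06), np.float64(0.00033182518708384316)) obs -.873 .521 1.088 2.335 .922 .197 .754
(array([-0.39971525,  0.33191524,  0.4710353 ,  2.2382486 , -0.35290622,
        0.592229  ,  0.51627051]), np.float64(5.169868467908379e-08), np.float64(4.557860922372625e-06)) obs -.424 .339 .51 2.238 -.38 .595 .55
```

The min-norm simulation reproduces the controller's behaviour. I'll use it to choose a path that ends in the right branch.

```bash
cat > pl.py <<'E'
from sim import *
qc=r.get_state()['q']; T=Rt@np.diag([-1,-1,1])
def run(q,pts):
    out=[]
    for x,M in pts:
        q,e1,e2=step(q,x,M); out.append((e1,e2))
    return q,max(o[0] for o in out),out[-1]
hov=(c+S@[.08,.0012,.12],T)
for q3 in (.9,.5,.2,0,-.3,-.6):
  for via in (None,'hi'):
    qh=ik(*hov,np.array([-q3*.4-.1,.6,q3,2.4,3.1,.5,.8]),w=.001).x
    knots=[qc,qh]
    if via: knots=[qc,np.array([qc[0]*.5,.5,qc[2]*.5,2.2,1.8,.7,qc[6]]),qh]
    pts=[]
    for a,b in zip(knots,knots[1:]): pts+=[fkp(a+(b-a)*t) for t in np.linspace(.04,1,25)]
    q,m,l=run(qc,pts); zmin=min(p[0][2] for p in pts)
    q2,m2,l2=run(q,[(c+S@[x,.0012,d],T) for x,d in zip(np.linspace(.08,.02,15),np.linspace(.12,.05,15))]+[(c+S@[x,.0012,d],T) for x,d in zip(np.linspace(.018,0,8),np.linspace(.048,.036,8))])
    q3_,m3,l3=run(q2,[(c+S@[0,.0012,d],T) for d in np.linspace(.035,.009,10)])
    print(q3,via,'hover',q.round(2),round(m*1000,1),np.round(l,4),'zmin',zmin.round(3),'\n   pre',q2.round(2),round(m2*1000,1),np.round(l2,4),'\n   seat',q3_.round(2),np.round(l3,4))
E
python3 pl.py
```

```text
0.9 None hover [-0.04  0.58 -0.2   2.41  2.9   0.45  0.26] 0.0 [0.     0.0001] zmin 0.209 
   pre [-0.03  0.91 -0.24  2.54  2.95  0.91  0.23] 0.0 [0. 0.] 
   seat [-0.03  0.96 -0.24  2.49  2.95  0.91  0.24] [0.     0.0002]
0.9 hi hover [-0.12  0.58 -0.09  2.42  3.05  0.45  0.11] 0.0 [0. 0.] zmin 0.209 
   pre [-0.11  0.91 -0.11  2.54  3.06  0.91  0.11] 0.0 [0. 0.] 
   seat [-0.11  0.96 -0.11  2.5   3.06  0.91  0.11] [0.     0.0001]
0.5 None hover [-0.02  0.58 -0.23  2.41  2.87  0.46  0.29] 0.0 [0.     0.0001] zmin 0.208 
   pre [-0.01  0.91 -0.27  2.54  2.92  0.91  0.26] 0.0 [0. 0.] 
   seat [-0.01  0.96 -0.26  2.49  2.93  0.91  0.27] [0.     0.0003]
0.5 hi hover [-0.11  0.58 -0.1   2.42  3.04  0.45  0.12] 0.0 [0. 0.] zmin 0.209 
   pre [-0.1   0.91 -0.13  2.54  3.05  0.91  0.12] 0.0 [0. 0.] 
   seat [-0.1   0.96 -0.12  2.49  3.05  0.91  0.13] [0.     0.0001]
0.2 None hover [-0.01  0.58 -0.25  2.41  2.84  0.46  0.32] 0.0 [0.     0.0001] zmin 0.206 
   pre [-0.    0.91 -0.29  2.53  2.91  0.91  0.28] 0.0 [0. 0.] 
   seat [-0.    0.96 -0.29  2.49  2.91  0.91  0.29] [0.     0.0003]
0.2 h
[... 815 characters left out ...]
7 -0.32  2.49  2.88  0.92  0.33] [0.     0.0003]
-0.3 hi hover [-0.09  0.58 -0.13  2.41  3.    0.45  0.16] 0.0 [0. 0.] zmin 0.209 
   pre [-0.08  0.91 -0.16  2.54  3.02  0.91  0.15] 0.0 [0. 0.] 
   seat [-0.08  0.96 -0.15  2.49  3.03  0.91  0.16] [0.     0.0002]
-0.6 None hover [ 0.02  0.58 -0.3   2.41  2.78  0.46  0.39] 0.0 [0.     0.0001] zmin 0.196 
   pre [ 0.03  0.92 -0.35  2.53  2.86  0.91  0.34] 0.0 [0. 0.] 
   seat [ 0.03  0.97 -0.34  2.49  2.87  0.92  0.35] [0.     0.0004]
-0.6 hi hover [-0.08  0.58 -0.14  2.41  2.99  0.45  0.17] 0.0 [0. 0.] zmin 0.209 
   pre [-0.07  0.91 -0.17  2.54  3.01  0.91  0.16] 0.0 [0. 0.] 
   seat [-0.07  0.96 -0.16  2.49  3.02  0.91  0.17] [0.     0.0002]
```

```bash
cat > pp.py <<'E'
from sim import *
import sys
st=r.get_state(); qc=st['q']; T=Rt@np.diag([-1,-1,1]); hov=(c+S@[.08,.0012,.12],T)
qh=ik(*hov,np.array([-.1,.6,0,2.4,3.1,.5,.8]),w=.001).x
x0,M0=st['tool_pos'],R.from_quat(st['eef_rot']).as_matrix(); print('q',qc.round(2),'fkerr mm',(fkp(qc)[0]-x0).round(4)*1000)
for t in [k/12 for k in range(1,13)]:
    x,M=fkp(qc+(qh-qc)*t); D=M0.T@M; print(round(t,2),(M0.T@(x-x0)*100).round(1).tolist(),np.degrees(R.from_matrix(D).as_rotvec()).round(1).tolist(),x.round(2))
E
python3 pp.py
```

```text
q [-0.87  0.52  1.09  2.33  0.92  0.2   0.75] fkerr mm [0.2 0.1 0.3]
0.08 [0.4, 1.1, 1.3] [-0.5, 1.0, -8.9] [ 0.45 -0.17  0.32]
0.17 [0.6, 2.4, 2.6] [-1.3, 1.2, -17.7] [ 0.46 -0.17  0.31]
0.25 [0.5, 3.7, 3.7] [-2.4, 0.7, -26.2] [ 0.46 -0.16  0.29]
0.33 [0.2, 5.3, 4.7] [-3.7, -0.7, -34.5] [ 0.47 -0.16  0.28]
0.42 [-0.3, 7.1, 5.5] [-5.2, -3.0, -42.4] [ 0.48 -0.15  0.26]
0.5 [-1.1, 9.3, 6.1] [-7.0, -6.2, -50.0] [ 0.49 -0.13  0.25]
0.58 [-1.9, 11.7, 6.4] [-8.9, -10.3, -57.0] [ 0.5  -0.11  0.23]
0.67 [-2.9, 14.5, 6.2] [-10.9, -15.4, -63.5] [ 0.51 -0.09  0.22]
0.75 [-3.9, 17.4, 5.5] [-12.9, -21.3, -69.4] [ 0.53 -0.06  0.21]
0.83 [-4.9, 20.4, 4.2] [-14.9, -28.1, -74.7] [ 0.53 -0.03  0.21]
0.92 [-5.8, 23.5, 2.2] [-16.8, -35.8, -79.2] [0.54 0.01 0.2 ]
1.0 [-6.7, 26.4, -0.4] [-18.5, -44.2, -83.0] [0.54 0.05 0.21]
```

Emit:
carry_out:
  rows:
    - [[0.4, 1.1, 1.3], [-0.5, 1.0, -8], 1]
    - [[0.6, 2.2, 2.4], [-1.2, 1.2, -16], 1]
    - [[0.5, 3.4, 3.5], [-2.2, 0.8, -24], 1]
    - [[0.4, 4.4, 4.2], [-3, 0, -30], 1]
    - [[0.1, 5.9, 5], [-4.2, -1.5, -37], 1]
    - [[-0.3, 7.1, 5.5], [-5.2, -3, -42.4], 1]
    - [[-0.9, 8.6, 6], [-6.4, -5.1, -47.5], 1]
    - [[-1.4, 10.2, 6.2], [-7.7, -7.8, -53], 1]
    - [[-1.9, 11.7, 6.4], [-8.9, -10.3, -57], 1]
    - [[-2.9, 14.5, 6.2], [-10.9, -15.4, -63.5], 1]
    - [[-3.9, 17.4, 5.5], [-12.9, -21.3, -69.4], 1]
    - [[-3.9, 17.4, 5.5], [-12.9, -21.3, -69.4], 1]

```text
clock: 9.5
tool_pos: [0.5251, -0.0596, 0.2101]
eef_rot: [-0.602, 0.749, -0.251, 0.118]
contact_force: [-0.4, -0.3, -2.3]
opening: 0.292
finger_force: 35.0
```

```bash
python3 pp.py
```

```text
q [-0.25  0.57  0.13  2.39  2.42  0.37  0.37] fkerr mm [ 0.2 -0.5  0.4]
0.08 [-0.8, 0.0, 0.1] [0.1, -1.5, -1.6] [ 0.53 -0.05  0.21]
0.17 [-1.6, 0.1, 0.1] [0.3, -3.0, -3.2] [ 0.53 -0.04  0.21]
0.25 [-2.5, 0.1, 0.1] [0.5, -4.5, -4.7] [ 0.53 -0.04  0.21]
0.33 [-3.4, 0.1, 0.1] [0.7, -6.1, -6.2] [ 0.53 -0.03  0.2 ]
0.42 [-4.3, 0.2, 0.0] [1.0, -7.7, -7.7] [ 0.53 -0.02  0.2 ]
0.5 [-5.2, 0.2, -0.1] [1.4, -9.3, -9.1] [ 0.54 -0.01  0.2 ]
0.58 [-6.2, 0.2, -0.2] [1.8, -11.0, -10.5] [0.54 0.   0.2 ]
0.67 [-7.1, 0.3, -0.4] [2.2, -12.7, -11.9] [0.54 0.01 0.2 ]
0.75 [-8.1, 0.3, -0.7] [2.7, -14.4, -13.3] [0.54 0.02 0.2 ]
0.83 [-9.0, 0.3, -1.0] [3.2, -16.1, -14.7] [0.54 0.03 0.21]
0.92 [-10.0, 0.3, -1.3] [3.8, -17.9, -16.0] [0.54 0.04 0.21]
1.0 [-10.9, 0.3, -1.7] [4.4, -19.7, -17.3] [0.54 0.05 0.21]
```

The flip worked. I'll finish the move to hover.

Emit:
carry_out:
  rows:
    - [[-2.5, 0.1, 0.1], [0.5, -4.5, -4.7], 1]
    - [[-5.2, 0.2, -0.1], [1.4, -9.3, -9.1], 1]
    - [[-8.1, 0.3, -0.7], [2.7, -14.4, -13.3], 1]
    - [[-10.9, 0.3, -1.7], [4.4, -19.7, -17.3], 1]
    - [[-10.9, 0.3, -1.7], [4.4, -19.7, -17.3], 1]
    - [[-10.9, 0.3, -1.7], [4.4, -19.7, -17.3], 1]

```text
clock: 10.1
tool_pos: [0.5417, 0.0457, 0.2095]
eef_rot: [0.734, -0.611, 0.191, -0.225]
contact_force: [-0.2, -0.6, -0.9]
opening: 0.29
finger_force: 35.0
```

```bash
sed -i 's/^Rt=np.stack.*/Rt=np.stack([-S[:,1],-S[:,0],-S[:,2]],1)/; s/dy=-.0012/dy=.0012/; s/for d in ds: print.*/for d in ds:\n        x,d=d if isinstance(d,tuple) else (0,d); print((x,d),goto(c+S@np.array([x+dx,dy,d]),Rt))/' seat.py
python3 - <<'E'
from seat import *
print(r.get_state()['q'].round(2)); rep([(.08,.12),(.03,.05),(0,.036),.009])
E
sed -i 's/T=Rt@np.diag(\[-1,-1,1\])/T=Rt/' pp.py
```

```text
[-0.    0.58 -0.25  2.41  2.82  0.45  0.34]
TCP in seat mm [ 80.   -3.2 120.4] force seat [-0.8 -0.5 -0.6] 10.1 0.29036338439635956 34.9713369179517
(0.08, 0.12) (array([-0.44, -0.  ,  0.03]), array([ 0.05, -0.58, -0.17]))
(0.03, 0.05) (array([-0.49,  4.99,  7.04]), array([ 0.05, -0.58, -0.17]))
(0, 0.036) (array([-0.5 ,  7.99,  8.44]), array([ 0.05, -0.58, -0.17]))
(0, 0.009) (array([-0.53,  7.99, 11.14]), array([ 0.05, -0.58, -0.17]))
```

Emit:
carry_out:
  rows:
    - [[-0.45, 2, 3], [0, -0.5, -0.1], 1]
    - [[-0.45, 4, 5.5], [0, -0.5, -0.1], 1]
    - [[-0.45, 5, 6.7], [0, -0.5, -0.1], 1]
    - [[-0.45, 6, 7.4], [0, -0.5, -0.1], 1]
    - [[-0.45, 7, 7.8], [0, -0.5, -0.1], 1]
    - [[-0.45, 8, 8.0], [0, -0.5, -0.1], 1]
    - [[-0.45, 8, 8.0], [0, -0.5, -0.1], 1]
    - [[-0.45, 8, 8.0], [0, -0.5, -0.1], 1]

```text
clock: 10.9
tool_pos: [0.5212, 0.0469, 0.0985]
eef_rot: [0.737, -0.607, 0.189, -0.228]
contact_force: [0.4, 0.9, -0.9]
opening: 0.285
finger_force: 35.0
```

Run:
```python
from seat import *
print(r.get_state()['q'].round(2)); rep([(0,.040),.009])
s=snap('wrist','w4.png'); t=snap('side')
st=r.get_state(); o=st['tool_pos'];M=R.from_quat(st['eef_rot']).as_matrix()
for y in (.045,): print('lid edge',proj(s,o+M@np.array([.0462,-.013,-.031])),proj(s,o+M@np.array([.0462,.013,-.031])))
for x in (-.009,.009): print('rclip nose',proj(s,c+S@np.array([x,-.049,.024])))
for x in (-.053,.053): print('rwall rim',proj(s,c+S@np.array([x,-.074,.032])))
b=cv2.resize(t['image'][125:235,232:352],None,fx=3.3,fy=3.3,interpolation=cv2.INTER_CUBIC)
w=s['image'][60:300,90:470]; w=cv2.resize(w,(int(w.shape[1]*1.05),int(w.shape[0]*1.05))) 
H=max(b.shape[0],w.shape[0]); pad=lambda a:cv2.copyMakeBorder(a,0,H-a.shape[0],0,0,cv2.BORDER_CONSTANT)
im=np.hstack([pad(b),pad(w)]); print(im.shape); cv2.imwrite('pics/c5.png',im[:,:,::-1])
```

```text
[ 0.01  0.9  -0.31  2.54  2.89  0.9   0.3 ]
TCP in seat mm [ 0.9  1.8 40. ] force seat [-0.1  0.8 -1. ] 10.9 0.2851803099316724 34.97153202071786
(0, 0.04) (array([ 0.06,  0.09, -0.  ]), array([-0.03, -0.  ,  0.21]))
(0, 0.009) (array([0.06, 0.09, 3.1 ]), array([-0.03, -0.  ,  0.21]))
lid edge [245.38041542 183.5135605 ] [312.35625766 183.55006095]
rclip nose [300.38709312 157.60215085]
rclip nose [266.71613322 157.43994943]
rwall rim [392.57999865 108.12745651]
rwall rim [175.02273056 107.03291573]
(363, 795, 3)
```

View pics/c5.png

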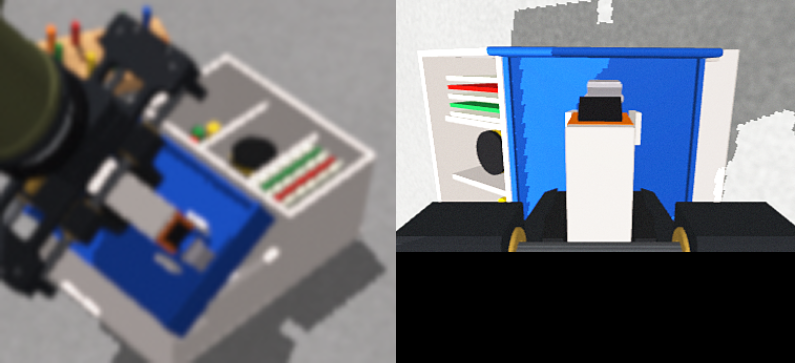

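The side and wrist views show the case square over the seat. The right clip shows at crop (604,90), just beyond the black nose at (601,108). Clip, bin rim and lid all sit about 5 px right of prediction, so their relative alignment is good. I'll correct 0.9 mm and press down slowly.

Emit:
carry_out:
  rows:
    - [[0.06, 0.09, 0.3], [0, 0, 0.2], 1]
    - [[0.06, 0.09, 0.6], [0, 0, 0.2], 1]
    - [[0.06, 0.09, 0.9], [0, 0, 0.2], 1]
    - [[0.06, 0.09, 1.2], [0, 0, 0.2], 1]
    - [[0.06, 0.09, 1.4], [0, 0, 0.2], 1]
    - [[0.06, 0.09, 1.6], [0, 0, 0.2], 1]
    - [[0.06, 0.09, 1.8], [0, 0, 0.2], 1]
    - [[0.06, 0.09, 1.8], [0, 0, 0.2], 1]

```text
clock: 11.8
tool_pos: [0.5297, 0.049, 0.0832]
eef_rot: [0.737, -0.608, 0.187, -0.229]
contact_force: [-2.9, 1.1, 1.6]
opening: 0.296
finger_force: 35.0
```

Run:
```python
from seat import *
rep([.009])
```

```text
TCP in seat mm [-0.5  2.3 22.4] force seat [-1.3  1.6  2.8] 11.8 0.29559418624955736 34.97083632275462
(0, 0.009) (array([ 0.12, -0.05,  1.34]), array([-0.01,  0.19,  0.01]))
```

Emit:
carry_out:
  rows:
    - [[0.05, -0.03, 0.2], [0, 0, 0], 1]
    - [[0.05, -0.03, 0.4], [0, 0, 0], 1]
    - [[0.05, -0.03, 0.6], [0, 0, 0], 1]
    - [[0.05, -0.03, 0.8], [0, 0, 0], 1]
    - [[0.05, -0.03, 1.0], [0, 0, 0], 1]
    - [[0.05, -0.03, 1.2], [0, 0, 0], 1]
    - [[0.05, -0.03, 1.2], [0, 0, 0], 1]

```text
clock: 12.5
tool_pos: [0.538, 0.0502, 0.0735]
eef_rot: [0.736, -0.608, 0.188, -0.23]
contact_force: [2.2, 0.9, -4.2]
opening: 0.293
finger_force: 35.0
```

Run:
```python
from seat import *
rep([.009])
```

```text
TCP in seat mm [0.9 1.9 9.7] force seat [-0.5  0.5 -4.8] 12.5 0.2930258320195006 34.97036366723478
(0, 0.009) (array([0.07, 0.09, 0.07]), array([-0.14,  0.18,  0.  ]))
```

The force has turned to -4.8 N, which is the clips pulling inwards, so they have snapped over. I'll press it fully home.

Emit:
carry_out:
  rows:
    - [[0.05, 0.05, 0.1], [0, 0, 0], 1]
    - [[0.05, 0.05, 0.15], [0, 0, 0], 1]
    - [[0.05, 0.05, 0.2], [0, 0, 0], 1]
    - [[0.05, 0.05, 0.2], [0, 0, 0], 1]

```text
clock: 12.9
tool_pos: [0.5381, 0.0503, 0.0732]
eef_rot: [0.737, -0.607, 0.188, -0.23]
contact_force: [-3.4, 1.4, 9.2]
opening: 0.293
finger_force: 35.0
```

Run:
```python
from seat import *
rep([.009])
```

```text
TCP in seat mm [0.8 2.  9.3] force seat [2.6 2.  9.3] 12.9 0.2927375625089845 34.97188386507332
(0, 0.009) (array([0.08, 0.08, 0.03]), array([-0.24,  0.26,  0.09]))
```

Emit:
carry_out:
  rows:
    - [[0.03, 0, 0.03], [0, 0, 0], 1]
    - [[0.03, 0, 0.03], [0, 0, 0], 0.5]
    - [[0.03, 0, 0.03], [0, 0, 0], 0.5]
    - [[0.03, 0, 0.03], [0, 0, 0], 0.5]
    - [[0.03, 0, 0.03], [0, 0, 0], 0.5]
    - [[0.03, 0, 0.03], [0, 0, 0], 0.5]
    - [[0.03, 0, 0.03], [0, 0, 0], 0.5]

```text
clock: 13.6
tool_pos: [0.5383, 0.0493, 0.0715]
eef_rot: [0.736, -0.608, 0.188, -0.229]
contact_force: [0.4, -0.3, -0.6]
opening: 0.497
finger_force: 0.0
```

Run:
```python
from seat import *
rep([.05])
```

```text
TCP in seat mm [-0.1  1.   7.9] force seat [-0.1 -0.4 -0.6] 13.6 0.49716451470946266 0.0
(0, 0.05) (array([-0.03, -0.02, -4.21]), array([-0.08,  0.18,  0.01]))
```

Emit:
carry_out:
  rows:
    - [[0, 0, -1], [0, 0, 0], 0.5]
    - [[0, 0, -2], [0, 0, 0], 0.5]
    - [[0, 0, -3], [0, 0, 0], 0.5]
    - [[0, 0, -3.8], [0, 0, 0], 0.5]
    - [[0, -1, -4.4], [0, 0, 0], 0.5]
    - [[0, -3, -7], [0, 0, 0], 0.5]
    - [[0, -6, -11], [0, 0, 0], 0.5]
    - [[0, -10, -15], [0, 0, 0], 0.5]
    - [[0, -13, -18], [0, 0, 0], 0.5]
    - [[0, -13, -18], [0, 0, 0], 0.5]

```text
clock: 14.6
tool_pos: [0.5473, 0.0503, 0.302]
eef_rot: [0.735, -0.607, 0.193, -0.235]
contact_force: [-0.5, -0.3, -0.6]
opening: 0.502
finger_force: 0.0
```

Run:
```python
from seat import *
rep([.05])
s=snap('wrist'); t=snap('side'); u=snap('top')
b=cv2.resize(t['image'][125:245,232:352],None,fx=3.3,fy=3.3,interpolation=cv2.INTER_CUBIC)
w=s['image'][0:300,90:470]
H=396; pad=lambda a:cv2.copyMakeBorder(a,0,H-a.shape[0],0,0,cv2.BORDER_CONSTANT)
cv2.imwrite('pics/c6.png',np.hstack([pad(b),pad(w)])[:,:,::-1])
# expected points if seated
for n,k in (('wrist',s),('side',t),('top',u)):
    print(n,[proj(k,c+S@np.array(p)).round(1).tolist() for p in ((-.013,.045,.04),(.013,.045,.04),(-.013,-.045,.04),(.013,-.045,.04))])
```

```text
TCP in seat mm [137.5   0.3 193.1] force seat [-0.8 -0.2 -0.2] 14.6 0.5018875055418904 0.0
(0, 0.05) (array([-0.08, 13.99, 14.07]), array([-0.99,  0.1 ,  0.03]))
wrist [[428.1, 235.6], [403.2, 235.5], [440.1, 148.5], [413.1, 148.4]]
side [[255.9, 180.8], [262.5, 172.2], [282.0, 201.1], [288.9, 192.2]]
top [[227.6, 206.2], [225.0, 196.0], [266.4, 198.1], [264.2, 187.8]]
```

View pics/c6.png

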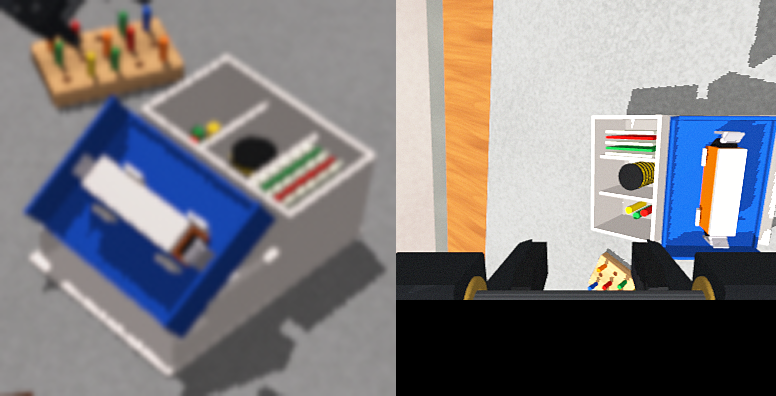

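The case lies lid outwards in the bin. In the wrist crop the lid is at (709–748, 143–236), with a clip over each end; predicted columns 403–440 and rows 148–236 in full-image px match. I'll check its height numerically before handing in.

Run:
```python
from seat import *
A=[];b=[]
for n in ('wrist','side','top'):
    s=snap(n); g=s['image'].astype(int); e=np.array([proj(s,c+S@np.array(p)) for p in ((-.013,.045,.04),(.013,.045,.04),(.013,-.045,.04),(-.013,-.045,.04))])
    roi=np.zeros(g.shape[:2],np.uint8); cv2.fillConvexPoly(roi,e.round().astype(int),1); roi=cv2.dilate(roi,np.ones((5,5)))
    m=((g[:,:,0]>.8*np.median(g[:,:,0][cv2.erode(roi,np.ones((9,9)))>0]))&(g[:,:,2]-g[:,:,0]<40)&(g[:,:,0]-g[:,:,2]<40)).astype(np.uint8)*roi
    k=max(cv2.findContours(cv2.morphologyEx(m,2,np.ones((3,3))),0,1)[0],key=cv2.contourArea); M=cv2.moments(k); u=np.array([M['m10'],M['m01']])/M['m00']
    print(n,cv2.boxPoints(cv2.minAreaRect(k)).round(1).tolist(),e.round(1).tolist(),'cen',u.round(1),proj(s,c+S@[0,0,.04]).round(1))
    o,d=ray(s,*u); d/=np.linalg.norm(d); P=np.eye(3)-np.outer(d,d); A.append(P);b.append(P@o)
x=np.linalg.lstsq(np.vstack(A),np.hstack(b),rcond=None)[0]; print('lid centre in seat mm',(S.T@(x-c)*1000).round(1))
```

```text
wrist [[392.20001220703125, 237.8000030517578], [401.8999938964844, 145.1999969482422], [430.3999938964844, 148.10000610351562], [420.70001220703125, 240.8000030517578]] [[418.3, 235.7], [393.3, 235.7], [402.6, 147.9], [429.6, 147.9]] cen [410.9 191.5] [410.7 193.5]
side [[256.29998779296875, 180.10000610351562], [263.3999938964844, 171.10000610351562], [289.3999938964844, 191.3000030517578], [282.3999938964844, 200.39999389648438]] [[255.9, 180.8], [262.5, 172.2], [288.9, 192.2], [282.0, 201.1]] cen [272.8 186.2] [272.  186.3]
top [[222.0, 193.8000030517578], [253.3000030517578, 187.5], [256.3999938964844, 203.10000610351562], [225.10000610351562, 209.39999389648438]] [[227.6, 206.2], [225.0, 196.0], [264.2, 187.8], [266.4, 198.1]] cen [237.7 198.9] [245.8 197.1]
lid centre in seat mm [-3.7  9.6 25.3]
```

The side and wrist views match the fully seated lid to within about 1–2 px; in the top view the arm hides part of the lid. I'm handing in.

```bash
python3 -c "
from plant import r
print(r.finish_job())"
```

```text
the job is handed in; nothing more can be done
None
```

I pressed the orange peg case into the blue bin, white lid outwards, let go, backed the gripper clear and handed the job in at about 15 s. The force turned inwards as the clips snapped over, then rose to 9 N on the floor, and the side and wrist views match a fully seated case; the glass, tea strainer rest and peg board were never approached, though I did not re-measure them.

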